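# Load the sample tins into the shaker carrier

### The job

Load the paint shaker's carrier: stand the four closed sample containers upright on the floor of the carrier, each in the pocket made to its size and shape (large, medium and small round tin, and the oblong can). Leave the two open tins without lids, and the mouse, stirring paddle and mallet, where they are.

Things in the scene. Friction and masses are not known exactly. Their poses are not given: they have to be found in the camera images.
- carrier: Aluminium tray, fixed, 84 mm (x) by 259 (y); walls 24 high, 5 thick, floor 4 thick. Origin: centre of underside, z up. Four pockets in a row, at x = 0 and y = -87.5 mm (large tin, 74 x 74 inside), -21.5 (oblong can, 74 along x, 48 along y), +38.5 (medium tin, 62 x 62, between thin black strips), +99.5 (small tin, 50 x 50, between thick black strips).
- tin_large_mid (a point): Large round sample tin, closed with a steel lid, steel with a paper label, 58 mm in diameter and 72 mm tall, about 0.25 kg, standing. This point is its centre, half-way up, on its axis, z up.
- tin_medium_mid (a point): Medium round sample tin, closed with a steel lid, steel with a paper label, 46 mm in diameter and 62 mm tall, about 0.14 kg, standing. This point is its centre, half-way up, on its axis, z up.
- tin_small_mid (a point): Small round sample tin, closed with a steel lid, steel with a paper label, 34 mm in diameter and 58 mm tall, about 0.07 kg, standing. This point is its centre, half-way up, on its axis, z up.
- can_oblong_mid (a point): Oblong steel can with paper label, 32 mm (its x) by 56 mm (its y), body 68 mm tall, with a black screw cap (20 mm across, 10 mm high) in the middle of its top; about 0.15 kg, standing. In its pocket its 56 mm side lies along the carrier's x. This point is the centre of the body, 34 mm above its underside, z up.
- open_large_mid (a point): Look-alike to leave alone: open, empty tin without a lid, otherwise like the closed ones, its hollow inside with a black dried bottom seen from above, 58 mm in diameter and 72 mm tall, standing. This point is its centre, half-way up, on its axis, z up.
- open_medium_mid (a point): Look-alike to leave alone: open, empty tin without a lid, otherwise like the closed ones, its hollow inside with a black dried bottom seen from above, 46 mm in diameter and 62 mm tall, standing. This point is its centre, half-way up, on its axis, z up.
- mouse: Black computer mouse, 105 by 60 by 31 mm, loose; leave alone. Origin: centre of its underside.
- paddle: Flat wooden stirring paddle lying on the counter beyond the carrier, 6 mm thick, about 295 mm long along its y (from -105 to +190 mm), up to 32 mm wide; leave alone. Origin: on its underside, in the middle of its handle part.
- mallet: Mallet lying on the counter to the robot's right, wooden handle and black rubber head; leave alone. Origin: on its underside, near the middle of its 270 mm length, handle to its -x.
There are look-alikes about, which are no part of the job. Leave any blue or green look-alike of the part that bears tin_small_mid alone.

How it is judged:
At the end, for the whole second after the job is handed in: All four closed containers stand in their own pockets: centre within 12 mm of the pocket's along the carrier's y (13 along x), underside within 4 mm of its floor, tilt under 0.12 rad, released, slower than 0.02 m/s; open tins, mouse, paddle and mallet within 20 mm of their starts (x of tin_large_mid in the frame of carrier between -0.013 and 0.013 m and y of tin_large_mid in the frame of carrier between -0.0995 and -0.0755 m and z of tin_large_mid in the frame of carrier between 0.036 and 0.044 m and angle between each of tin_large_mid, can_oblong_mid, tin_medium_mid, tin_small_mid's own z axis and vertical below 0.12 rad and linear speed of each of tin_large, can_oblong, tin_medium, tin_small below 0.02 m/s and x of can_oblong_mid in the frame of carrier between -0.013 and 0.013 m and y of can_oblong_mid in the frame of carrier between -0.0335 and -0.0095 m and z of can_oblong_mid in the frame of carrier between 0.034 and 0.042 m and x of tin_medium_mid in the frame of carrier between -0.013 and 0.013 m and y of tin_medium_mid in the frame of carrier between 0.0265 and 0.0505 m and z of tin_medium_mid in the frame of carrier between 0.031 and 0.039 m and x of tin_small_mid in the frame of carrier between -0.013 and 0.013 m and y of tin_small_mid in the frame of carrier between 0.0875 and 0.1115 m and z of tin_small_mid in the frame of carrier between 0.029 and 0.037 m and distance of each of open_large_mid, open_medium_mid, mouse, paddle, mallet from where it was at the start of the episode below 0.02 m); the robot touches nothing.
It fails at once if an open tin, the mouse, the paddle or the mallet is shifted by more than 20 mm (distance of any of open_large_mid, open_medium_mid, mouse, paddle, mallet from where it was at the start of the episode above 0.02 m).
It fails at once if an open tin is tipped (angle between any of open_large_mid, open_medium_mid's own z axis and vertical above 0.3 rad).
It also fails if it takes over 112 s, if anything falls off the work surface, if the arm or the gripper's body presses on something with over 40 N, if the wrist force passes 120 N, or if a joint passes its speed limit or range.

### The arm

A 7-joint arm with a two-finger parallel gripper is mounted at the origin on the work surface. World frame = base frame: x ahead of the robot, y to its left, z up, the work surface at z = 0. Lengths are in m, angles in rad, forces in N, time in s.
With the tool pointing down it reaches from about 0.425 to 1.025 m from the base axis. Payload 3.6 kg.
Tool frame: the origin (TCP) lies at the very end of the fingers, on their centre line; the grasp point (between the pads) lies 19 mm behind it; z points along the fingers, y is the line along which they close (so a half turn about z gives the same grasp; the last joint's range is limited). The gripper opens to 85 mm and grips with 20 to 120 N. Pads are 22 mm wide; open, the fingers measure 114 mm over their backs; the gripper's body (76 mm by 85 mm) begins 54 mm behind the grasp point. The pads swing forward as they close: fully open they stand 13 mm farther back than shut.
Start: joints at [-1.417, 0.591, 0.048, 1.609, -0.033, 0.943, -0.034], TCP at [0.177, 0.703, 0.231] pointing down, gripper open.
Joint ranges: [-2.69, 2.69], [-0.47, 2.24], [-1.27, 1.36], [0.19, 2.51], [-1.53, 4.68], [0.08, 2.07], [-3.09, 3.09]. Speed limits (rad/s): [2.57, 2.57, 3.14, 3.14, 3.14, 3.14, 3.14].

### API

Orientations are given as a rotation vector (axis times angle).
In Python, from workcell import arm gives the robot as it stands. The module is installed in compiled form; this text tells all that it offers.
- The arm moves only by the tool carry_out, never from a script. Its argument "commands" is text: rows parted by semicolons, each of 7 numbers parted by spaces: the shift along the tool's x, y, z in mm, then the turn, a rotation vector about the tool's x, y, z in degrees, then the closure, from -1 (fully open) to 1 (shut). In form: tx ty tz ax ay az claw; .... A call has 1 to 10 rows; each row shifts and turns the commanded pose from where the row before left it, along the tool's axes as they then stand; what a row does not reach is not made up. A row lasts 1/10 s, in which the tool goes at most 50 mm and 8.59 degrees, less where a joint would pass 70% of its speed; a pose out of reach is approached as far as the arm can. A call is refused whole if a number of a shift passes 50 or a number of a turn 8.59, either way. A call with a gripper value outside its range is refused whole. The fingers move at their own pace and stop on an object; the grip force is fixed at half the most. Time passes only in rows, so rows that do not move let the fingers close. It gives the time, the measured TCP pose, the force, the opening and the grip force at its end, in the units of the state.
- arm.read_state(): the state, without advancing time (a new reading comes with each control period).
- arm.capture(name): name is "scene" or "top"; returns a dict with "image" (420x560x3 uint8, blue, green, red), "range_z" (420x560 float32, m along the optical axis (not along the pixel's ray), 0 where there is no reading), "K" (3x3 intrinsics, pixels), "rvec" (rotation vector, rad) and "tvec" (3), from world to camera coordinates, as OpenCV has them. Camera axes: x right, y down, z forward; pixel columns grow to the right and rows downward; lengths in m; the calibration is good to about 2 mm. A picture is of the moment at which its call begins.
- arm.sign_off(): hands the job in; it is judged then, once.
Trained networks look in the newest picture that a camera, given by its name, has taken for a name from the list of things; names that differ only in an ending like _2 or _b are one class to them, and where a whole thing is asked for, a point or a joint stands for the part that bears it (a point fixed in the world has none). Each returns a list of dicts, best first, with "score" (0 to 1); they miss things now and then, are a little off and sometimes report something else, mostly with a low value. They report only what shows in the picture. A call takes as long as a camera call. They do not tell look-alikes from the thing itself.
- arm.boxes_of(camera, target): "bbox" ([centre column, centre row, width, height] in pixels, round what is visible of it).
- arm.landmark_of(camera, target): "position" ([column, row] in pixels: a listed point, or the origin of a listed thing).
The state is a dict: "time_s": time; "joint_positions": joint angles; "joint_velocities": joint speeds; "joint_efforts": joint torques, N m; "ee_pos": TCP position; "tcp_rot": TCP orientation; "wrist_force": force on the tool from outside, world axes, zero at the start; "ft_torque": the same for the moment, N m; "grip_width": finger opening in m; "grasp_force": force on a finger pad.
Only numpy, scipy, OpenCV 4.12 (cv2) and the standard library are available. Lean on these libraries where they do the work, as an engineer would, in place of code of your own. Each camera call takes 0.05 s, during which the arm holds its last target. There are 200 camera calls.

## Working session

There is one attempt and no reset: what is moved stays moved. The work goes in short steps, Python scripts to look and compute and a tool call to move; the robot and the scene stay as the last step left them, time stands still between calls to the robot, and variables do not carry over. Pictures are saved under pics/ and viewed, at most 14 in all, crops included, and the job is handed in when it is done.

Besides the shell and the picture viewer there is one more tool, called after "Emit:" in YAML: its name, and indented under it one key for each argument. carry_out: Moves the arm, as the interface text tells. Its arguments: {"type":"object","properties":{"commands":{"type":"string"}},"required":["commands"]}

```bash
mkdir -p pics
cat > h.py <<'E'
import numpy as np, cv2
from workcell import arm
def pt(c,u,v,z=None):
    """pixel to world: on plane z, or by range"""
    R=cv2.Rodrigues(np.array(c["rvec"],float))[0]; t=np.array(c["tvec"],float).ravel()
    d=np.linalg.inv(c["K"])@[u,v,1]; o=-R.T@t; w=R.T@d
    s=(z-o[2])/w[2] if z is not None else c["range_z"][int(round(v)),int(round(u))]
    return o+s*w
def cloud(c):
    R=cv2.Rodrigues(np.array(c["rvec"],float))[0]; t=np.array(c["tvec"],float).ravel()
    v,u=np.mgrid[:420,:560]; Z=c["range_z"]
    P=np.stack([u,v,np.ones_like(u)],-1)@np.linalg.inv(c["K"]).T*Z[...,None]
    W=(P-t)@R; W[Z==0]=np.nan; return W
E
python3 - <<'E'
from h import *
np.set_printoptions(precision=4,suppress=True)
s=arm.read_state(); print(s["time_s"],s["ee_pos"],s["tcp_rot"],s["grip_width"])
for n in("scene","top"):
    c=arm.capture(n); cv2.imwrite(f"pics/{n}0.png",c["image"])
    R=cv2.Rodrigues(np.array(c["rvec"],float))[0]; print(n,-R.T@np.array(c["tvec"],float).ravel())
    for o in["carrier","tin_large_mid","tin_medium_mid","tin_small_mid","can_oblong_mid","open_large_mid","open_medium_mid","mouse","paddle","mallet"]:
        z={"carrier":0,"tin_large_mid":.036,"tin_medium_mid":.031,"tin_small_mid":.029,"can_oblong_mid":.034,"open_large_mid":.036,"open_medium_mid":.031}.get(o,0)
        for d in arm.landmark_of(n,o)[:4]:
            print(o,round(d["score"],2),np.array(d["position"]),pt(c,*d["position"],z))
E
```

```text
0.0 [0.1769 0.7022 0.2301] [-0.3866 -3.1176  0.0035] 0.08535792191904865
scene [1.1029 0.7979 0.705 ]
carrier 0.7 [266.7 243.6] [0.6596 0.0151 0.    ]
tin_large_mid 0.8 [318.5 192.8] [ 0.4387 -0.0667  0.036 ]
tin_medium_mid 0.86 [282.  170.5] [ 0.4511 -0.2421  0.031 ]
tin_medium_mid 0.45 [381.3 245.9] [0.4508 0.2058 0.031 ]
tin_small_mid 0.88 [376.8 295.1] [0.5714 0.3231 0.029 ]
tin_small_mid 0.7 [409.5 319.8] [0.5635 0.409  0.029 ]
tin_small_mid 0.64 [404.3 273.5] [0.4738 0.3052 0.029 ]
can_oblong_mid 0.84 [353.7 220.4] [0.4407 0.0907 0.034 ]
can_oblong_mid 0.7 [268.7 245.7] [0.681  0.0625 0.034 ]
can_oblong_mid 0.65 [378.4 294.7] [0.5717 0.3276 0.034 ]
open_large_mid 0.76 [380.9 243.7] [0.4506 0.2033 0.036 ]
open_medium_mid 0.64 [241.6 171.9] [ 0.5614 -0.3027  0.031 ]
mouse 0.59 [306.3 327.9] [0.7326 0.2964 0.    ]
mouse 0.24 [239.5 170.6] [ 0.5382 -0.3648  0.    ]
paddle 0.75 [226.9 258. ] [0.7707 0.0117 0.    ]
mallet 0.58 [229. 156.] [ 0.5199 -0.4778  0.    ]
top [ 0.5272 -0.0279  1.1303]
carrier 0.7 [256. 195.] [0.6617 0.0185 0.    ]
tin_large_mid 0.75 [290.5 281.9] [ 0.4458 -0.0743  0.036 ]
tin_medium_mid 0.89 [354.7 283.3] [ 0.4462 -0.2331  0.031 ]
tin_medium_mid 0.72 [449.9 255.6] [ 0.5207 -0.4697  0.031 ]
tin_medium_mid 0.69 [173.4 272.6] [0.4605 0.2135 0.031 ]
tin_small_mid 0.76 [ 95.7 231.7] [0.5554 0.4093 0.029 ]
tin_small_mid 0.56 [129.9 228.8] [0.565  0.3259 0.029 ]
can_oblong_mid 0.76 [221.  276.3] [0.4548 0.0963 0.034 ]
open_large_mid 0.58 [175.2 273.7] [0.4583 0.2079 0.036 ]
open_medium_mid 0.93 [388.  239.4] [ 0.5567 -0.3146  0.031 ]
mouse 0.86 [150.7 164.4] [0.7327 0.291  0.    ]
mouse 0.18 [257.1 195. ] [0.6618 0.0156 0.    ]
paddle 0.69 [262.  150.9] [0.7769 0.0066 0.    ]
mallet 0.95 [450.1 253.8] [ 0.5252 -0.4827  0.    ]
```

View pics/scene0.png

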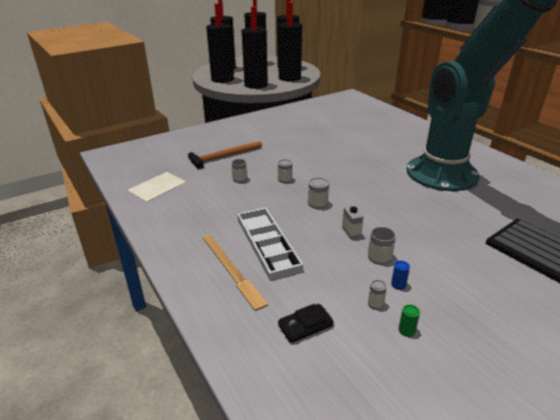

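View pics/top0.png

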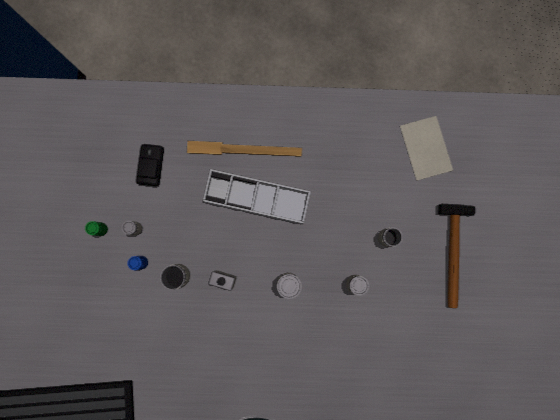

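Top: the carrier lies at (256,195), with its large pocket at the right (290,206) and its small one at the left (218,187). The closed tins are large (289,286), medium (358,286) and small grey (130,228), and the can is at (221,281). Open tins are at (175,276) and (390,237); blue (137,263) and green (95,229) are decoys. Next I measure from depth.

Run:
```python
from h import *
np.set_printoptions(precision=4,suppress=True)
obj=dict(large=(.446,-.073,.072,.045),medium=(.448,-.236,.062,.04),small=(.567,.325,.058,.035),can=(.45,.094,.068,.045),openL=(.456,.206,.072,.045),openM=(.558,-.31,.062,.04),blue=(.473,.306,.058,.035))
for n in("scene","top"):
    c=arm.capture(n); W=cloud(c).reshape(-1,3); W=W[~np.isnan(W[:,0])]
    for k,(x,y,h,r) in obj.items():
        m=(np.hypot(W[:,0]-x,W[:,1]-y)<r)&(W[:,2]>h-.006)&(W[:,2]<h+.015)
        P=W[m]; 
        if len(P)<4: print(n,k,len(P)); continue
        if k=="can": P=P[P[:,2]<h+.006]
        (cc,sz,a)=cv2.minAreaRect((P[:,:2]*1000).astype(np.float32))
        print(n,k,len(P),"mean",P.mean(0),"rect",np.array(cc),np.array(sz),round(a,1),"zmed",np.median(P[:,2]))
    m=(abs(W[:,0]-.66)<.09)&(abs(W[:,1]-.016)<.15)&(W[:,2]>.016)&(W[:,2]<.035)
    P=W[m];print(n,"carrier",len(P),cv2.minAreaRect((P[:,:2]*1000).astype(np.float32)),np.median(P[:,2]))
    m=(abs(W[:,0]-.6)<.05)&(abs(W[:,1]-.15)<.05);print("table z",np.median(W[m][:,2]))
    if n=="top": cv2.imwrite("pics/topcrop.png",cv2.resize(c["image"][160:310,80:420],None,fx=2.3,fy=2.3,interpolation=3))
```

```text
scene large 200 mean [ 0.4392 -0.0671  0.0699] rect [439.2865 -66.5569] [62.0231 56.6061] 64.7 zmed 0.07011566983077216
scene medium 106 mean [ 0.4445 -0.2351  0.0601] rect [ 444.5337 -238.0957] [49.5936 44.2648] 89.5 zmed 0.0598657965318238
scene small 173 mean [0.5695 0.3223 0.0563] rect [568.8592 322.0634] [33.2414 32.7572] 46.0 zmed 0.05650263038510396
scene can 145 mean [0.4525 0.0992 0.0674] rect [448.005   95.1588] [58.4826 33.0438] 75.4 zmed 0.06731108016955849
scene openL 131 mean [0.4534 0.2091 0.0699] rect [453.8951 208.1523] [59.2768 55.6131] 47.1 zmed 0.06999352877793377
scene openM 58 mean [ 0.5626 -0.3151  0.0597] rect [ 563.0833 -315.0431] [51.7327 43.3403] 39.3 zmed 0.05950396570816707
scene blue 152 mean [0.485  0.3042 0.0565] rect [483.6818 303.681 ] [35.7516 32.6088] 41.9 zmed 0.05659355321522147
scene carrier 1076 ((657.5650634765625, 17.907028198242188), (262.6493225097656, 85.35099792480469), 79.0335464477539) 0.022824090108974043
table z -2.5206003558675946e-05
top large 456 mean [ 0.4386 -0.0683  0.0707] rect [438.8087 -68.3251] [56.5093 54.6129] 1.5 zmed 0.0
[... 176 characters left out ...]
72] rect [567.7292 320.6376] [33.252  32.2077] 64.5 zmed 0.057357471165910376
top can 263 mean [0.4474 0.0918 0.0683] rect [446.8449  92.4907] [55.6897 32.239 ] 75.1 zmed 0.06815059668324643
top openL 94 mean [0.4526 0.2073 0.0712] rect [452.5729 207.5251] [56.5385 56.7325] 2.4 zmed 0.0712747525214377
top openM 69 mean [ 0.563  -0.3164  0.0614] rect [ 562.0623 -315.8817] [43.744  44.9219] 0.0 zmed 0.06160106158224222
top blue 167 mean [0.4834 0.3026 0.0571] rect [483.6439 303.0089] [31.1495 34.6763] 0.7 zmed 0.05709101478392898
top carrier 1093 ((657.1204223632812, 17.33100128173828), (259.0540466308594, 84.38325500488281), 79.10783386230469) 0.02426497024729231
table z 0.0004599870558454122
```

View pics/topcrop.png

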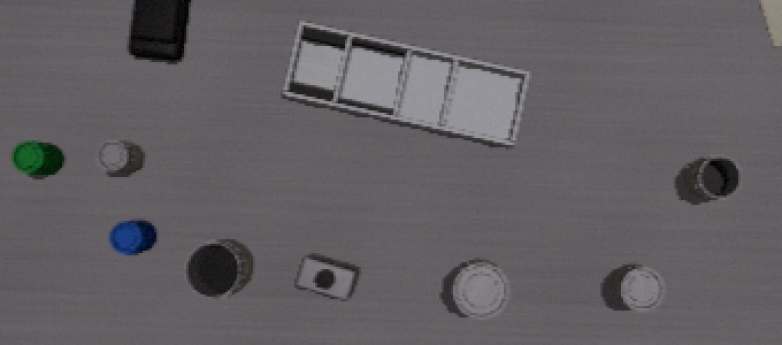

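Emit:
carry_out:
  commands: "0 0 0 0 0 8.5 -0.4;0 0 0 0 0 8.5 -0.4;0 0 0 0 0 8.5 -0.4;0 0 0 0 0 8.5 -0.4;0 0 0 0 0 8.5 -0.4;0 0 0 0 0 8.5 -0.4;0 0 0 0 0 8.5 -0.4;0 0 0 0 0 8.5 -0.4;0 0 0 0 0 8.5 -0.4;0 0 0 0 0 8.5 -0.4"

```text
time_s: 2.2
ee_pos: [0.1769, 0.7031, 0.2313]
tcp_rot: [-2.397, -2.03, 0.0]
wrist_force: [0.4, 0.6, -0.2]
grip_width: 0.0598
grasp_force: 0.0
```

```bash
cat >> h.py <<'E'
from scipy.spatial.transform import Rotation as Ro
def to(x,y,z,yaw=-10.95):
    """total tool-axis shift (mm) and tool z turn (deg) from the measured pose"""
    s=arm.read_state(); R=Ro.from_rotvec(s["tcp_rot"]).as_matrix()
    yw=np.degrees(np.arctan2(R[1,1],R[0,1])); d=(np.array([x,y,z])-s["ee_pos"])*1000
    print("shift",np.round(R.T@d,1),"yaw",round(yw,1),"turn",round((yw-yaw+90)%180-90,1),"tilt",np.round(R[:2,2],3),"pos",np.round(s["ee_pos"],4),"w",round(s["grip_width"],4),"F",np.round(s["wrist_force"],1),"t",s["time_s"])
C=np.array([.6573,.0176]); cx=np.array([.9818,-.19]); cy=np.array([.19,.9818])
def pocket(v,z): p=C+cy*v; to(p[0],p[1],z)
E
python3 -c "
from h import *
to(.568,.3212,.16)"
```

```text
shift [-312.4  448.6   71.2] yaw -9.5 turn 1.5 tilt [-0.  0.] pos [0.1769 0.7031 0.2313] w 0.0598 F [ 0.4  0.6 -0.2] t 2.2
```

Emit:
carry_out:
  commands: "0 0 0 0 0 1.5 -0.4;-30 44 7 0 0 0 -0.4;-30 44 7 0 0 0 -0.4;-30 44 7 0 0 0 -0.4;-30 44 7 0 0 0 -0.4;-30 44 7 0 0 0 -0.4;-30 44 7 0 0 0 -0.4;-30 44 7 0 0 0 -0.4;-30 44 7 0 0 0 -0.4;-30 44 7 0 0 0 -0.4"

```text
time_s: 3.2
ee_pos: [0.4943, 0.3867, 0.1727]
tcp_rot: [-2.414, -2.009, -0.001]
wrist_force: [1.2, 0.7, -0.2]
grip_width: 0.0595
grasp_force: 0.0
```

```bash
python3 -c "
from h import *
to(.568,.3212,.16)"
```

```text
shift [-51.1  84.3  12.7] yaw -10.5 turn 0.5 tilt [0.    0.001] pos [0.4943 0.3867 0.1727] w 0.0595 F [ 1.2  0.7 -0.2] t 3.2
```

Emit:
carry_out:
  commands: "-20 30 5 0 0 0.4 -0.4;-20 30 5 0 0 0 -0.4;-8 15 3 0 0 0 -0.4;0 0 0 0 0 0 -0.4;0 0 0 0 0 0 -0.4"

```text
time_s: 3.7
ee_pos: [0.5565, 0.3284, 0.1595]
tcp_rot: [-2.421, -1.999, 0.0]
wrist_force: [0.1, -0.2, -0.2]
grip_width: 0.06
grasp_force: 0.0
```

```bash
python3 -c "
from h import *
to(.568,.3212,.026)"
```

```text
shift [ -5.   12.9 133.5] yaw -10.9 turn 0.0 tilt [-0.001  0.001] pos [0.5565 0.3284 0.1595] w 0.06 F [ 0.1 -0.2 -0.2] t 3.7
```

Emit:
carry_out:
  commands: "-5 13 10 0 0 0 -0.4;0 0 25 0 0 0 -0.4;0 0 25 0 0 0 -0.4;0 0 25 0 0 0 -0.4;0 0 25 0 0 0 -0.4;0 0 15 0 0 0 -0.4;0 0 8 0 0 0 -0.4;0 0 0 0 0 0 -0.4;0 0 0 0 0 0 -0.4"

```text
time_s: 4.6
ee_pos: [0.57, 0.3198, 0.0274]
tcp_rot: [2.424, 1.998, 0.002]
wrist_force: [0.9, -0.5, -0.2]
grip_width: 0.0595
grasp_force: 0.0
```

```bash
python3 -c "
from h import *
to(.568,.3212,.026)
c=arm.capture('scene');cv2.imwrite('pics/a.png',cv2.resize(c['image'][180:360,280:480],None,fx=3,fy=3))"
```

```text
shift [ 1.  -2.2  1.4] yaw -11.0 turn -0.1 tilt [0.001 0.001] pos [0.57   0.3198 0.0274] w 0.0595 F [ 0.9 -0.5 -0.2] t 4.6
```

View pics/a.png

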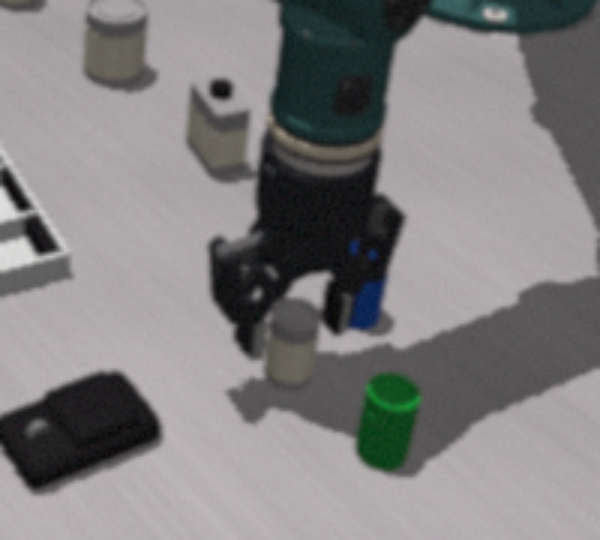

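The small tin stands between the fingers (crop 292,340), with blue and green clear. Closing and lifting.

Emit:
carry_out:
  commands: "1 -2 1 0 0 0 1;0 0 0 0 0 0 1;0 0 0 0 0 0 1;0 0 0 0 0 0 1;0 0 0 0 0 0 1;0 0 0 0 0 0 1"

```text
time_s: 5.25
ee_pos: [0.5681, 0.3213, 0.0267]
tcp_rot: [-2.424, -1.997, -0.002]
wrist_force: [-0.4, 0.8, 5.8]
grip_width: 0.0324
grasp_force: 59.5
```

Emit:
carry_out:
  commands: "0 0 0 0 0 0 1;0 0 -10 0 0 0 1;0 0 -25 0 0 0 1;0 0 -30 0 0 0 1;0 0 -30 0 0 0 1;0 0 -15 0 0 0 1;0 0 0 0 0 0 1"

```text
time_s: 5.95
ee_pos: [0.5691, 0.3212, 0.1381]
tcp_rot: [2.424, 1.997, 0.007]
wrist_force: [0.2, 0.4, -0.2]
grip_width: 0.0326
grasp_force: 59.6
```

```bash
python3 -c "
from h import *
pocket(.0995,.031)"
```

```text
shift [-181.9  144.2  107. ] yaw -11.0 turn -0.1 tilt [0.004 0.002] pos [0.5691 0.3212 0.1381] w 0.0326 F [ 0.2  0.4 -0.2] t 5.95
```

Emit:
carry_out:
  commands: "-15 12 0 0 0 0 1;-30 24 0 0 0 0 1;-35 28 0 0 0 0 1;-35 28 0 0 0 0 1;-35 28 0 0 0 0 1;-22 16 0 0 0 0 1;-10 8 0 0 0 0 1;0 0 0 0 0 0 1;0 0 0 0 0 0 1;0 0 0 0 0 0 1"

```text
time_s: 6.95
ee_pos: [0.6728, 0.1179, 0.1349]
tcp_rot: [-2.419, -2.001, 0.001]
wrist_force: [-0.1, 1.6, 0.1]
grip_width: 0.0326
grasp_force: 59.6
```

```bash
python3 -c "
from h import *
pocket(.0995,.031)"
```

```text
shift [ -2.1   4.1 103.9] yaw -10.8 turn 0.1 tilt [-0.002  0.002] pos [0.6728 0.1179 0.1349] w 0.0326 F [-0.1  1.6  0.1] t 6.95
```

Emit:
carry_out:
  commands: "-2 4 10 0 0 0 1;0 0 20 0 0 0 1;0 0 20 0 0 0 1;0 0 20 0 0 0 1;0 0 12 0 0 0 1;0 0 8 0 0 0 1;0 0 4 0 0 0 1;0 0 0 0 0 0 1;0 0 0 0 0 0 1"

```text
time_s: 7.85
ee_pos: [0.6783, 0.1117, 0.0424]
tcp_rot: [2.424, 1.997, 0.002]
wrist_force: [-0.2, -0.5, -0.5]
grip_width: 0.0327
grasp_force: 59.6
```

```bash
python3 -c "
from h import *
pocket(.0995,.031)"
```

```text
shift [ 3.1 -2.8 11.4] yaw -11.0 turn -0.1 tilt [0.001 0.   ] pos [0.6783 0.1117 0.0424] w 0.0327 F [-0.2 -0.5 -0.5] t 7.85
```

Emit:
carry_out:
  commands: "3 -2 4 0 0 0 1;0 0 4 0 0 0 1;0 0 2 0 0 0 1;0 0 1 0 0 0 1;0 0 0 0 0 0 1;0 0 0 0 0 0 1"

```text
time_s: 8.45
ee_pos: [0.6762, 0.1151, 0.0308]
tcp_rot: [-2.425, -1.997, 0.0]
wrist_force: [-1.7, 0.5, 0.8]
grip_width: 0.0327
grasp_force: 59.9
```

```bash
python3 -c "
from h import *
pocket(.0995,.031)"
```

```text
shift [ 0.2 -0.  -0.2] yaw -11.0 turn -0.1 tilt [-0.  0.] pos [0.6762 0.1151 0.0308] w 0.0327 F [-1.7  0.5  0.8] t 8.45
```

Emit:
carry_out:
  commands: "0 0 0 0 0 0 -0.3;0 0 0 0 0 0 -0.3;0 0 0 0 0 0 -0.3;0 0 0 0 0 0 -0.3;0 0 -15 0 0 0 -0.3;0 0 -30 0 0 0 -0.3;0 0 -40 0 0 0 -0.3;0 0 -30 0 0 0 -0.7;0 0 -10 0 0 0 -0.7;0 0 0 0 0 0 -0.7"

```text
time_s: 9.45
ee_pos: [0.6777, 0.1151, 0.1583]
tcp_rot: [2.423, 1.996, 0.006]
wrist_force: [-0.4, -0.5, -0.8]
grip_width: 0.0724
grasp_force: 0.0
```

```bash
python3 -c "
from h import *
to(.4447,-.237,.16)"
```

```text
shift [-390.2 -161.2   -3.1] yaw -11.0 turn -0.1 tilt [0.004 0.001] pos [0.6777 0.1151 0.1583] w 0.0724 F [-0.4 -0.5 -0.8] t 9.45
```

Emit:
carry_out:
  commands: "-30 -13 0 0 0 0 -0.6;-45 -19 0 0 0 0 -0.6;-48 -20 0 0 0 0 -0.6;-48 -20 0 0 0 0 -0.6;-48 -20 0 0 0 0 -0.6;-48 -20 0 0 0 0 -0.6;-48 -20 0 0 0 0 -0.6;-40 -16 0 0 0 0 -0.6;-25 -10 0 0 0 0 -0.6;-10 -3 0 0 0 0 -0.6"

```text
time_s: 10.45
ee_pos: [0.4456, -0.2308, 0.1546]
tcp_rot: [-2.428, -1.989, 0.004]
wrist_force: [-0.8, -0.6, -0.7]
grip_width: 0.0684
grasp_force: 0.0
```

Emit:
carry_out:
  commands: "0 0 0 0 0 0 -0.6;0 0 0 0 0 0 -0.6;0 0 0 0 0 0 -0.6"

```text
time_s: 10.75
ee_pos: [0.4505, -0.2266, 0.1553]
tcp_rot: [-2.42, -2.002, -0.001]
wrist_force: [-0.2, 1.3, -0.1]
grip_width: 0.0685
grasp_force: 0.0
```

```bash
python3 -c "
from h import *
to(.4447,-.237,.027)
c=arm.capture('scene');cv2.imwrite('pics/b.png',cv2.resize(c['image'][130:310,200:400],None,fx=3,fy=3))"
```

```text
shift [-11.4  -3.7 128.3] yaw -10.8 turn 0.1 tilt [0.    0.001] pos [ 0.4505 -0.2266  0.1553] w 0.0685 F [-0.2  1.3 -0.1] t 10.75
```

View pics/b.png

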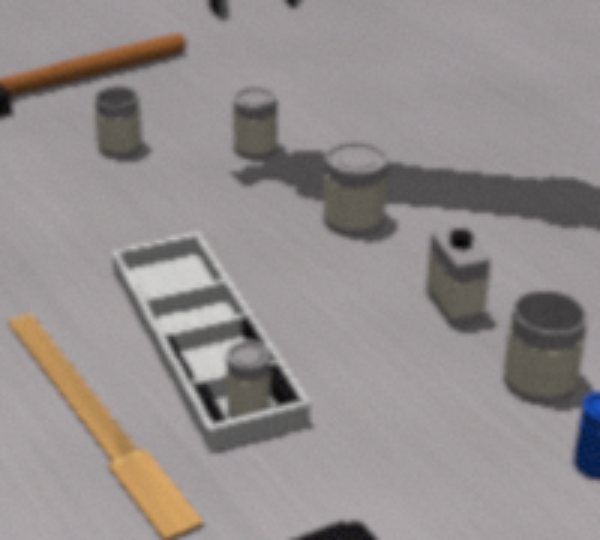

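The small tin stands upright in the small pocket (crop 248,380). Going on to the medium tin at crop (255,125).

Emit:
carry_out:
  commands: "-11 -4 10 0 0 0 -0.6;0 0 25 0 0 0 -0.6;0 0 25 0 0 0 -0.6;0 0 25 0 0 0 -0.6;0 0 20 0 0 0 -0.6;0 0 15 0 0 0 -0.6;0 0 8 0 0 0 -0.6;0 0 0 0 0 0 -0.6;0 0 0 0 0 0 -0.6;0 0 0 0 0 0 -0.6"

```text
time_s: 11.8
ee_pos: [0.4438, -0.2387, 0.0284]
tcp_rot: [2.423, 1.997, 0.001]
wrist_force: [-0.1, -0.3, 0.4]
grip_width: 0.0682
grasp_force: 0.0
```

```bash
python3 -c "
from h import *
to(.4447,-.237,.027)"
```

```text
shift [1.9 0.6 1.4] yaw -11.0 turn -0.1 tilt [ 0.001 -0.001] pos [ 0.4438 -0.2387  0.0284] w 0.0682 F [-0.1 -0.3  0.4] t 11.8
```

Emit:
carry_out:
  commands: "2 1 0 0 0 0 1;0 0 0 0 0 0 1;0 0 0 0 0 0 1;0 0 0 0 0 0 1;0 0 0 0 0 0 1;0 0 0 0 0 0 1"

```text
time_s: 12.4
ee_pos: [0.4453, -0.2367, 0.0286]
tcp_rot: [2.424, 1.997, 0.002]
wrist_force: [-0.7, 0.8, 5.1]
grip_width: 0.0449
grasp_force: 60.5
```

Emit:
carry_out:
  commands: "0 0 -10 0 0 0 1;0 0 -25 0 0 0 1;0 0 -30 0 0 0 1;0 0 -30 0 0 0 1;0 0 -20 0 0 0 1;0 0 -10 0 0 0 1;0 0 0 0 0 0 1;0 0 0 0 0 0 1"

```text
time_s: 13.2
ee_pos: [0.444, -0.2364, 0.1522]
tcp_rot: [-2.424, -1.997, 0.0]
wrist_force: [-0.9, 1.1, -2.3]
grip_width: 0.0449
grasp_force: 61.6
```

```bash
python3 -c "
from h import *
pocket(.0385,.033)"
```

```text
shift [328.5 160.9 119.2] yaw -11.0 turn -0.1 tilt [-0.001  0.001] pos [ 0.444  -0.2364  0.1522] w 0.0449 F [-0.9  1.1 -2.3] t 13.2
```

Emit:
carry_out:
  commands: "20 10 0 0 0 0 1;35 17 0 0 0 0 1;40 20 0 0 0 0 1;45 22 0 0 0 0 1;45 22 0 0 0 0 1;45 22 0 0 0 0 1;40 19 0 0 0 0 1;30 15 0 0 0 0 1;20 10 0 0 0 0 1;8 4 0 0 0 0 1"

```text
time_s: 14.2
ee_pos: [0.6655, 0.0577, 0.1503]
tcp_rot: [-2.419, -2.001, 0.002]
wrist_force: [-0.0, 0.0, -1.6]
grip_width: 0.0449
grasp_force: 61.6
```

Emit:
carry_out:
  commands: "0 0 0 0 0 0 1;0 0 0 0 0 0 1;0 0 0 0 0 0 1;0 0 0 0 0 0 1"

```text
time_s: 14.6
ee_pos: [0.6643, 0.0521, 0.1528]
tcp_rot: [2.427, 1.994, -0.001]
wrist_force: [0.3, -0.6, -2.3]
grip_width: 0.0446
grasp_force: 61.6
```

```bash
python3 -c "
from h import *
pocket(.0385,.033)"
```

```text
shift [  3.4  -0.3 119.8] yaw -11.2 turn -0.2 tilt [-0.001 -0.001] pos [0.6643 0.0521 0.1528] w 0.0446 F [ 0.3 -0.6 -2.3] t 14.6
```

Emit:
carry_out:
  commands: "2 0 10 0 0 0 1;0 0 20 0 0 0 1;0 0 25 0 0 0 1;0 0 20 0 0 0 1;0 0 15 0 0 0 1;0 0 10 0 0 0 1;0 0 5 0 0 0 1;0 0 0 0 0 0 1;0 0 0 0 0 0 1;0 0 0 0 0 0 1"

```text
time_s: 15.6
ee_pos: [0.6663, 0.056, 0.0486]
tcp_rot: [2.424, 1.997, 0.002]
wrist_force: [0.9, -0.3, -1.2]
grip_width: 0.0446
grasp_force: 61.6
```

```bash
python3 -c "
from h import *
pocket(.0385,.033)"
```

```text
shift [-0.9 -1.6 15.6] yaw -11.0 turn -0.1 tilt [0.002 0.   ] pos [0.6663 0.056  0.0486] w 0.0446 F [ 0.9 -0.3 -1.2] t 15.6
```

Emit:
carry_out:
  commands: "-1 -1 4 0 0 0 1;0 0 4 0 0 0 1;0 0 4 0 0 0 1;0 0 2 0 0 0 1;0 0 1 0 0 0 1;0 0 0 0 0 0 1;0 0 0 0 0 0 1"

```text
time_s: 16.3
ee_pos: [0.6642, 0.0552, 0.0327]
tcp_rot: [-2.425, -1.997, 0.0]
wrist_force: [-0.7, -0.1, -1.1]
grip_width: 0.0448
grasp_force: 62.1
```

```bash
python3 -c "
from h import *
pocket(.0385,.033)"
```

```text
shift [ 0.3  0.4 -0.3] yaw -11.0 turn -0.1 tilt [-0. -0.] pos [0.6642 0.0552 0.0327] w 0.0448 F [-0.7 -0.1 -1.1] t 16.3
```

Emit:
carry_out:
  commands: "0 0 0.5 0 0 0 1;0 0 0 0 0 0 -0.5;0 0 0 0 0 0 -0.5;0 0 0 0 0 0 -0.5;0 0 0 0 0 0 -0.5;0 0 -15 0 0 0 -0.5;0 0 -30 0 0 0 -0.5;0 0 -40 0 0 0 -0.5;0 0 -30 0 0 0 -1;0 0 -10 0 0 0 -1"

```text
time_s: 17.3
ee_pos: [0.6669, 0.0549, 0.162]
tcp_rot: [2.422, 1.994, 0.01]
wrist_force: [-0.2, 0.2, -0.1]
grip_width: 0.085
grasp_force: 0.0
```

```bash
python3 -c "
from h import *
to(.439,-.068,.16)"
```

```text
shift [-1.643e+02 -2.001e+02  2.000e-01] yaw -11.1 turn -0.1 tilt [0.007 0.001] pos [0.6669 0.0549 0.162 ] w 0.085 F [-0.2  0.2 -0.1] t 17.3
```

Emit:
carry_out:
  commands: "-15 -18 0 0 0 0 -1;-25 -30 0 0 0 0 -1;-33 -40 0 0 0 0 -1;-33 -40 0 0 0 0 -1;-28 -34 0 0 0 0 -1;-20 -25 0 0 0 0 -1;-10 -13 0 0 0 0 -1;0 0 0 0 0 0 -1;0 0 0 0 0 0 -1;0 0 0 0 0 0 -1"

```text
time_s: 18.3
ee_pos: [0.4426, -0.0648, 0.1574]
tcp_rot: [2.421, 1.999, 0.003]
wrist_force: [0.6, 0.5, -0.1]
grip_width: 0.0853
grasp_force: 0.0
```

```bash
python3 -c "
from h import *
to(.439,-.068,.029)"
```

```text
shift [ -3.8  -3.3 128.3] yaw -10.9 turn 0.0 tilt [ 0.003 -0.   ] pos [ 0.4426 -0.0648  0.1574] w 0.0853 F [ 0.6  0.5 -0.1] t 18.3
```

Emit:
carry_out:
  commands: "-4 -3 10 0 0 0 -1;0 0 25 0 0 0 -1;0 0 25 0 0 0 -1;0 0 25 0 0 0 -1;0 0 20 0 0 0 -1;0 0 15 0 0 0 -1;0 0 8 0 0 0 -1;0 0 0 0 0 0 -1;0 0 0 0 0 0 -1;0 0 0 0 0 0 -1"

```text
time_s: 19.3
ee_pos: [0.4367, -0.0691, 0.0297]
tcp_rot: [2.424, 1.997, 0.001]
wrist_force: [0.4, -0.1, -0.8]
grip_width: 0.0855
grasp_force: 0.0
```

```bash
python3 -c "
from h import *
to(.439,-.068,.029)"
```

```text
shift [1.5 2.  0.7] yaw -11.0 turn -0.1 tilt [ 0.001 -0.   ] pos [ 0.4367 -0.0691  0.0297] w 0.0855 F [ 0.4 -0.1 -0.8] t 19.3
```

Emit:
carry_out:
  commands: "1 2 0 0 0 0 1;0 0 0 0 0 0 1;0 0 0 0 0 0 1;0 0 0 0 0 0 1;0 0 0 0 0 0 1;0 0 0 0 0 0 1"

```text
time_s: 19.9
ee_pos: [0.4395, -0.0684, 0.03]
tcp_rot: [2.423, 1.997, 0.003]
wrist_force: [0.9, 0.7, 6.8]
grip_width: 0.0571
grasp_force: 62.7
```

Emit:
carry_out:
  commands: "0 0 -10 0 0 0 1;0 0 -25 0 0 0 1;0 0 -30 0 0 0 1;0 0 -30 0 0 0 1;0 0 -20 0 0 0 1;0 0 -10 0 0 0 1;0 0 0 0 0 0 1;0 0 0 0 0 0 1"

```text
time_s: 20.7
ee_pos: [0.4377, -0.0681, 0.1538]
tcp_rot: [-2.424, -1.997, 0.001]
wrist_force: [-0.2, -0.7, -2.8]
grip_width: 0.0565
grasp_force: 64.6
```

```bash
python3 -c "
from h import *
pocket(-.0875,.034)"
```

```text
shift [ 38.6 199.4 119.6] yaw -11.0 turn -0.1 tilt [-0.001  0.   ] pos [ 0.4377 -0.0681  0.1538] w 0.0565 F [-0.2 -0.7 -2.8] t 20.7
```

Emit:
carry_out:
  commands: "3 15 0 0 0 0 1;6 30 0 0 0 0 1;7 36 0 0 0 0 1;8 40 0 0 0 0 1;7 36 0 0 0 0 1;5 26 0 0 0 0 1;2 13 0 0 0 0 1;1 3 0 0 0 0 1;0 0 0 0 0 0 1;0 0 0 0 0 0 1"

```text
time_s: 21.7
ee_pos: [0.6391, -0.0684, 0.153]
tcp_rot: [-2.423, -1.995, 0.004]
wrist_force: [-1.0, -0.2, -1.9]
grip_width: 0.0572
grasp_force: 64.6
```

Emit:
carry_out:
  commands: "0 0 10 0 0 0 1;0 0 20 0 0 0 1;0 0 25 0 0 0 1;0 0 20 0 0 0 1;0 0 15 0 0 0 1;0 0 8 0 0 0 1;0 0 0 0 0 0 1;0 0 0 0 0 0 1;0 0 0 0 0 0 1"

```text
time_s: 22.6
ee_pos: [0.642, -0.0685, 0.0572]
tcp_rot: [2.424, 1.996, 0.002]
wrist_force: [0.5, 0.3, -0.8]
grip_width: 0.0568
grasp_force: 64.6
```

```bash
python3 -c "
from h import *
pocket(-.0875,.034)"
```

```text
shift [-0.1 -1.4 23.2] yaw -11.0 turn -0.1 tilt [ 0.002 -0.   ] pos [ 0.642  -0.0685  0.0572] w 0.0568 F [ 0.5  0.3 -0.8] t 22.6
```

Emit:
carry_out:
  commands: "0 -1 6 0 0 0 1;0 0 6 0 0 0 1;0 0 5 0 0 0 1;0 0 3 0 0 0 1;0 0 2 0 0 0 1;0 0 1 0 0 0 1;0 0 0 0 0 0 1;0 0 0 0 0 0 1"

```text
time_s: 23.4
ee_pos: [0.6398, -0.068, 0.0342]
tcp_rot: [-2.424, -1.997, -0.0]
wrist_force: [-2.7, 0.9, 6.1]
grip_width: 0.0565
grasp_force: 65.4
```

```bash
python3 -c "
from h import *
pocket(-.0875,.034)"
```

```text
shift [-0.1  0.9  0.2] yaw -11.0 turn -0.1 tilt [-0.001  0.001] pos [ 0.6398 -0.068   0.0342] w 0.0565 F [-2.7  0.9  6.1] t 23.4
```

Emit:
carry_out:
  commands: "0 0 0 0 0 0 -1;0 0 0 0 0 0 -1;0 0 0 0 0 0 -1;0 0 0 0 0 0 -1;0 0 -15 0 0 0 -1;0 0 -30 0 0 0 -1;0 0 -40 0 0 0 -1;0 0 -30 0 0 0 -1;0 0 -20 0 0 0 -1;0 0 0 0 0 0 -1"

```text
time_s: 24.4
ee_pos: [0.6427, -0.0688, 0.1726]
tcp_rot: [2.421, 1.994, 0.009]
wrist_force: [0.8, 0.2, 0.4]
grip_width: 0.0853
grasp_force: 0.0
```

```bash
python3 -c "
from h import *
to(.447,.0933,.17)"
```

```text
shift [ 121.5 -223.1    1. ] yaw -11.1 turn -0.1 tilt [ 0.008 -0.001] pos [ 0.6427 -0.0688  0.1726] w 0.0853 F [0.8 0.2 0.4] t 24.4
```

Emit:
carry_out:
  commands: "10 -18 0 0 0 0 -1;18 -33 0 0 0 0 -1;22 -40 0 0 0 0 -1;22 -40 0 0 0 0 -1;20 -38 0 0 0 0 -1;16 -30 0 0 0 0 -1;10 -18 0 0 0 0 -1;3 -6 0 0 0 0 -1;0 0 0 0 0 -1.3 -1;0 0 0 0 0 0 -1"

```text
time_s: 25.4
ee_pos: [0.4458, 0.0927, 0.1683]
tcp_rot: [2.401, 2.024, 0.002]
wrist_force: [-0.2, -0.3, 0.4]
grip_width: 0.0855
grasp_force: 0.0
```

Emit:
carry_out:
  commands: "0 0 0 0 0 -8.5 -1;0 0 0 0 0 -8.5 -1;0 0 0 0 0 -8.5 -1;0 0 0 0 0 -8.5 -1;0 0 0 0 0 -8.5 -1;0 0 0 0 0 -8.5 -1;0 0 0 0 0 -8.5 -1;0 0 0 0 0 -8.5 -1;0 0 0 0 0 -8.5 -1;0 0 0 0 0 -8.5 -1"

```text
time_s: 26.4
ee_pos: [0.4462, 0.0921, 0.1682]
tcp_rot: [0.398, 3.115, 0.0]
wrist_force: [0.3, 0.1, -0.1]
grip_width: 0.0857
grasp_force: 0.0
```

Emit:
carry_out:
  commands: "0 0 0 0 0 0 -1;0 0 0 0 0 0 -1;0 0 0 0 0 0 -1"

```text
time_s: 26.7
ee_pos: [0.445, 0.0928, 0.1681]
tcp_rot: [0.408, 3.115, -0.0]
wrist_force: [-0.3, 0.1, -0.4]
grip_width: 0.0855
grasp_force: 0.0
```

```bash
python3 -c "
from h import *
to(.447,.0933,.029,75.2)"
```

```text
shift [ -1.8   1.  139.1] yaw 75.1 turn -0.1 tilt [ 0. -0.] pos [0.445  0.0928 0.1681] w 0.0855 F [-0.3  0.1 -0.4] t 26.7
```

Emit:
carry_out:
  commands: "-2 1 10 0 0 0 -1;0 0 25 0 0 0 -1;0 0 25 0 0 0 -1;0 0 25 0 0 0 -1;0 0 25 0 0 0 -1;0 0 18 0 0 0 -1;0 0 10 0 0 0 -1;0 0 0 0 0 0 -1;0 0 0 0 0 0 -1;0 0 0 0 0 0 -1"

```text
time_s: 27.7
ee_pos: [0.4472, 0.094, 0.0309]
tcp_rot: [0.403, 3.114, 0.001]
wrist_force: [0.1, 0.5, 1.2]
grip_width: 0.0854
grasp_force: 0.0
```

```bash
python3 -c "
from h import *
to(.447,.0933,.029,75.2)"
```

```text
shift [ 0.  -0.7  1.9] yaw 75.3 turn 0.1 tilt [0.002 0.   ] pos [0.4472 0.094  0.0309] w 0.0854 F [0.1 0.5 1.2] t 27.7
```

Emit:
carry_out:
  commands: "0 -1 2 0 0 0 1;0 0 0 0 0 0 1;0 0 0 0 0 0 1;0 0 0 0 0 0 1;0 0 0 0 0 0 1;0 0 0 0 0 0 1"

```text
time_s: 28.3
ee_pos: [0.4467, 0.0928, 0.0288]
tcp_rot: [0.403, 3.115, 0.0]
wrist_force: [-0.2, -0.4, 5.5]
grip_width: 0.0555
grasp_force: 63.6
```

Emit:
carry_out:
  commands: "0 0 -10 0 0 0 1;0 0 -25 0 0 0 1;0 0 -30 0 0 0 1;0 0 -30 0 0 0 1;0 0 -20 0 0 0 1;0 0 -15 0 0 0 1;0 0 0 0 0 0 1;0 0 0 0 0 1.3 1"

```text
time_s: 29.1
ee_pos: [0.4461, 0.0928, 0.1584]
tcp_rot: [0.44, 3.11, 0.0]
wrist_force: [-0.1, 0.2, -1.1]
grip_width: 0.0555
grasp_force: 63.7
```

Emit:
carry_out:
  commands: "0 0 0 0 0 8.5 1;0 0 0 0 0 8.5 1;0 0 0 0 0 8.5 1;0 0 0 0 0 8.5 1;0 0 0 0 0 8.5 1;0 0 0 0 0 8.5 1;0 0 0 0 0 8.5 1;0 0 0 0 0 8.5 1;0 0 0 0 0 8.5 1;0 0 0 0 0 8.5 1"

```text
time_s: 30.1
ee_pos: [0.4454, 0.0926, 0.157]
tcp_rot: [-2.431, -1.989, 0.004]
wrist_force: [0.8, -0.5, -1.7]
grip_width: 0.0552
grasp_force: 63.7
```

Emit:
carry_out:
  commands: "0 0 0 0 0 0 1;0 0 0 0 0 0 1;0 0 0 0 0 0 1"

```text
time_s: 30.4
ee_pos: [0.446, 0.0928, 0.1578]
tcp_rot: [-2.423, -2.0, 0.002]
wrist_force: [0.3, -0.3, -2.2]
grip_width: 0.0556
grasp_force: 63.7
```

```bash
python3 -c "
from h import *
pocket(-.0215,.033)
c=arm.capture('scene');cv2.imwrite('pics/c.png',cv2.resize(c['image'][130:310,200:400],None,fx=3,fy=3))"
```

```text
shift [-55.2 221.8 124.6] yaw -10.9 turn 0.0 tilt [-0.001 -0.   ] pos [0.446  0.0928 0.1578] w 0.0556 F [ 0.3 -0.3 -2.2] t 30.4
```

View pics/c.png

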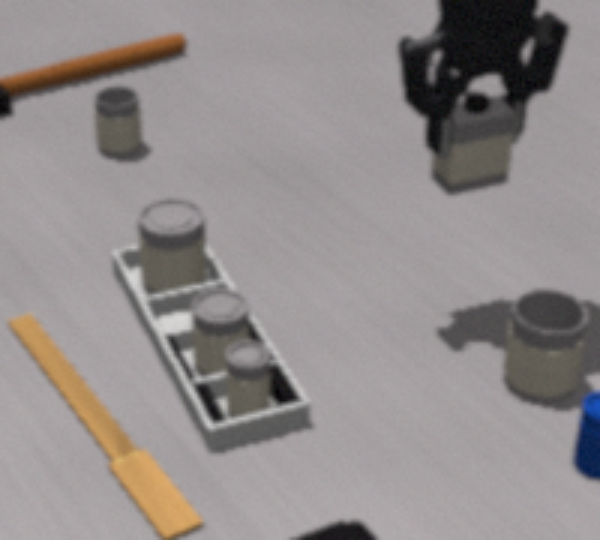

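The three tins stand in their pockets, and the can hangs straight in the gripper (crop 475,150) with its long side along the carrier's x. Next I carry it to its pocket at (180,320).

Emit:
carry_out:
  commands: "-4 16 0 0 0 0 1;-8 32 0 0 0 0 1;-10 40 0 0 0 0 1;-10 42 0 0 0 0 1;-10 40 0 0 0 0 1;-8 30 0 0 0 0 1;-4 16 0 0 0 0 1;-1 6 0 0 0 0 1;0 0 0 0 0 0 1;0 0 0 0 0 0 1"

```text
time_s: 31.45
ee_pos: [0.6527, -0.0032, 0.1578]
tcp_rot: [-2.423, -1.997, 0.001]
wrist_force: [0.0, 0.8, -1.2]
grip_width: 0.0551
grasp_force: 63.8
```

Emit:
carry_out:
  commands: "0 0 5 0 0 0 1;0 0 10 0 0 0 1;0 0 5 0 0 0 1;0 0 0 0 0 0 1;0 0 0 0 0 0 1;0 0 0 0 0 0 1"

```text
time_s: 32.05
ee_pos: [0.6539, -0.0037, 0.1384]
tcp_rot: [2.424, 1.997, 0.001]
wrist_force: [-0.3, 0.2, -1.3]
grip_width: 0.0553
grasp_force: 63.8
```

```bash
python3 -c "
from h import *
pocket(-.0215,.033)"
```

```text
shift [  0.   -0.8 105.4] yaw -11.0 turn -0.1 tilt [ 0. -0.] pos [ 0.6539 -0.0037  0.1384] w 0.0553 F [-0.3  0.2 -1.3] t 32.05
```

Emit:
carry_out:
  commands: "0 -1 10 0 0 0 1;0 0 15 0 0 0 1;0 0 15 0 0 0 1;0 0 15 0 0 0 1;0 0 15 0 0 0 1;0 0 10 0 0 0 1;0 0 5 0 0 0 1;0 0 0 0 0 0 1;0 0 0 0 0 0 1;0 0 0 0 0 0 1"

```text
time_s: 33.05
ee_pos: [0.6534, -0.0035, 0.0539]
tcp_rot: [2.424, 1.997, 0.002]
wrist_force: [0.3, 0.7, -1.0]
grip_width: 0.0554
grasp_force: 63.8
```

```bash
python3 -c "
from h import *
pocket(-.0215,.033)"
```

```text
shift [-0.  -0.2 20.9] yaw -11.0 turn -0.1 tilt [ 0.002 -0.   ] pos [ 0.6534 -0.0035  0.0539] w 0.0554 F [ 0.3  0.7 -1. ] t 33.05
```

Emit:
carry_out:
  commands: "0 0 6 0 0 0 1;0 0 5 0 0 0 1;0 0 4 0 0 0 1;0 0 3 0 0 0 1;0 0 2 0 0 0 1;0 0 1 0 0 0 1;0 0 0 0 0 0 1;0 0 0 0 0 0 1"

```text
time_s: 33.85
ee_pos: [0.6525, -0.0034, 0.0329]
tcp_rot: [-2.424, -1.997, 0.0]
wrist_force: [-2.8, 0.3, 5.2]
grip_width: 0.0552
grasp_force: 64.4
```

```bash
python3 -c "
from h import *
pocket(-.0215,.033)"
```

```text
shift [ 0.   0.7 -0.1] yaw -11.0 turn -0.1 tilt [-0.001  0.001] pos [ 0.6525 -0.0034  0.0329] w 0.0552 F [-2.8  0.3  5.2] t 33.85
```

Emit:
carry_out:
  commands: "0 0 0 0 0 0 -1;0 0 0 0 0 0 -1;0 0 0 0 0 0 -1;0 0 0 0 0 0 -1;0 0 -15 0 0 0 -1;0 0 -30 0 0 0 -1;0 0 -40 0 0 0 -1;0 0 -30 0 0 0 -1;0 0 -25 0 0 0 -1;0 0 -10 0 0 0 -1"

```text
time_s: 34.85
ee_pos: [0.6545, -0.0039, 0.1861]
tcp_rot: [2.422, 1.995, 0.007]
wrist_force: [0.2, -0.6, -0.0]
grip_width: 0.0854
grasp_force: 0.0
```

Emit:
carry_out:
  commands: "0 -15 0 0 0 0 -1;0 -30 0 0 0 0 -1;0 -40 0 0 0 0 -1;0 -40 0 0 0 0 -1;0 -40 0 0 0 0 -1;0 -25 0 0 0 0 -1;0 -10 0 0 0 0 -1;0 0 0 0 0 0 -1;0 0 0 0 0 0 -1"

```text
time_s: 35.75
ee_pos: [0.4585, 0.0348, 0.1825]
tcp_rot: [2.423, 1.996, 0.003]
wrist_force: [0.2, -0.2, 0.7]
grip_width: 0.0857
grasp_force: 0.0
```

Run:
```python
from h import *
np.set_printoptions(precision=4,suppress=True)
I=[]
for n in("scene","top"):
    c=arm.capture(n); W=cloud(c).reshape(-1,3); W=W[~np.isnan(W[:,0])]
    I.append(cv2.resize(c["image"][110:350,130:450],None,fx=1.2,fy=1.2))
    for k,v,h,r in(("large",-.0875,.076,.036),("can",-.0215,.072,.03),("medium",.0385,.066,.03),("small",.0995,.062,.03)):
        q=W[:,:2]-C; U=q@cx; V=q@cy
        m=(abs(U)<.037)&(abs(V-v)<r)&(W[:,2]>h-.006)&(W[:,2]<h+.005)
        P=np.c_[U,V][m]*1000; print(n,k,m.sum(),cv2.minAreaRect(P.astype(np.float32))[:2],"V-v",P[:,1].mean()-v*1000,np.median(W[m][:,2]))
cv2.imwrite("pics/d.png",np.hstack(I))
```

```text
scene large 246 ((-2.4099197387695312, -86.65089416503906), (56.67259979248047, 58.173614501953125)) V-v 2.0106397486064083 0.07390352963937924
scene can 169 ((-1.1649208068847656, -22.157047271728516), (55.585689544677734, 35.23133087158203)) V-v 4.442436839022946 0.0714651663663155
scene medium 207 ((-0.755192756652832, 37.97611999511719), (47.527462005615234, 43.20526123046875)) V-v 0.8251985850996206 0.06425133300402319
scene small 130 ((-1.252941608428955, 99.39160919189453), (36.55801010131836, 30.02391815185547)) V-v 0.8522972720138995 0.06039841807486698
top large 452 ((-3.4101123809814453, -87.56126403808594), (56.03078079223633, 55.15755844116211)) V-v 0.5525161207213642 0.07458560127723793
top can 248 ((-2.2514171600341797, -22.516315460205078), (55.97630310058594, 31.907798767089844)) V-v -1.2878911597684812 0.0717699430662109
top medium 275 ((-2.380990982055664, 37.87931823730469), (43.834476470947266, 44.53196716308594)) V-v -0.48860450948028955 0.06488305223093889
top small 157 ((-1.444014549255371, 98.7327880859375), (32.58470916748047, 31.674903869628906)) V-v -0.39635745658178223 0.06089217765634932
```

View pics/d.png

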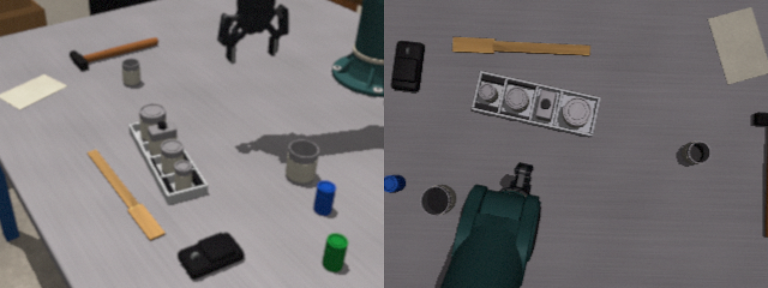

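All four containers stand in their own pockets, within about 3.5 mm of centre and at the right heights. Nothing else was touched, and the gripper is clear.

```bash
python3 -c "
from h import *
print(arm.sign_off())"
```

```text
the job is handed in; nothing more can be done
None
```

The job is handed in: all four closed containers stand upright in their own pockets, within about 3.5 mm of centre by the last camera check, and the arm touched nothing else; no verdict came back.

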